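# Scoop the spent vial out of the tray corner

## Task

In the metal tray on the vaccination trolley a spent amber vial lies near one far corner. Push the blue scoop's lip along the tray floor into that corner, so that the far wall stops the vial and it rolls onto the scoop, then carry the scoop level and set it down on the middle of the green mat with the vial still in it, letting go only once it stands there. Do not touch the vial with the gripper.

Things in the scene. Friction and masses are not known exactly. Their poses are not given: they have to be found in the camera images.
- tray: Fixed open metal tray, 278 (x) x 228 (y) x 49 mm high outside, walls and floor 4 mm thick. Origin: centre of its underside. +x points to its far end, away from the robot; inner faces: far wall x=+135, sides y=+-110 mm. The amber vial lies near one far corner, left or right; a green-capped clear vial (same size), which may stay, in the other. The scoop starts in the near half, level on the tray floor.
- scoop_grip (a point): Blue scoop, 0.14 kg, base 120 (x) x 96 (y) mm. Point: centre of its white handle block, 18 x 50 x 40 high, 90 mm above the middle of its underside; grip across the 18 mm. An arm 12 mm thick slopes from its -x face to the back. +x: to the lip, 60 mm ahead, roughly the tray's +x. Sides 32 mm high, 90 apart inside; back 40 high. The lip is a ramp 8 long, 1.5 to 3.8 high; the floor behind is 2 high and keeps the vial.
- vial_center (a point): Spent amber glass vial with a red cap, 34 mm diameter, 60 mm long, 0.07 kg, lying on the tray floor, smooth (friction about 0.3), free to roll. Point: on its axis, half-way along, 17 mm above the tray floor. Its y axis runs along the vial (cap at +y), within about 12 degrees of the tray's y axis. It starts 24 to 43 mm from the far wall and 42 to 54 mm from the nearer side wall (to its centre).
- mat_middle (a point): Green mat, fixed, 190 (x) x 170 (y) x 3 mm thick, flat on the work surface to the right of the tray. Point: centre of its upper face, 3 mm above the work surface. The scoop may stand on it at any heading.
Not all that is in view belongs to the job. What is shaped like the part that bears vial_center but pink or turquoise is not meant.

How it is judged:
On the way, in this order (a step that is already met when the one before it is completed fails the run):
1. the vial is in the scoop while the scoop is still down in the far half of the tray (x of vial_center in the frame of scoop_grip between -0.06 and 0.05 m and y of vial_center in the frame of scoop_grip between -0.046 and 0.046 m and z of vial_center in the frame of scoop_grip between -0.08 and -0.06 m and x of scoop_grip in the frame of tray between 0.03 and 0.14 m and y of scoop_grip in the frame of tray between -0.11 and 0.11 m and z of scoop_grip in the frame of tray between 0.08 and 0.13 m), for 0.1 s.
2. the scoop, with the vial in it, stands upright on the middle of the mat while still held (x of vial_center in the frame of scoop_grip between -0.06 and 0.05 m and y of vial_center in the frame of scoop_grip between -0.046 and 0.046 m and z of vial_center in the frame of scoop_grip between -0.08 and -0.06 m and horizontal distance between scoop_grip and mat_middle below 0.03 m and height (world z) of scoop_grip between 0.086 and 0.1 m and angle between scoop_grip's own z axis and vertical below 0.15 rad and contact force between the fingers and scoop above 0.5 N), for 0.1 s.
At the end, for the whole second after the job is handed in: The scoop stands upright (within 8 degrees) and at rest on the green mat, its handle within 30 mm of the mat's middle seen from above, any heading, released, with the amber vial lying inside it behind the lip (x of vial_center in the frame of scoop_grip between -0.06 and 0.05 m and y of vial_center in the frame of scoop_grip between -0.046 and 0.046 m and z of vial_center in the frame of scoop_grip between -0.08 and -0.06 m and horizontal distance between scoop_grip and mat_middle below 0.03 m and height (world z) of scoop_grip between 0.086 and 0.1 m and angle between scoop_grip's own z axis and vertical below 0.15 rad and linear speed of scoop below 0.02 m/s and linear speed of vial below 0.05 m/s); the robot touches nothing.
It fails at once if the scoop is tipped by more than 30 degrees (angle between scoop_grip's own z axis and vertical above 0.52 rad).
It fails at once if the gripper touches the vial (contact force between the fingers and vial above 0.5 N).
It also fails if it takes over 51 s, if anything falls off the work surface, if the arm or the gripper's body presses on something with over 40 N, if the wrist force passes 120 N, or if a joint passes its speed limit or range.

## Robot

A 7-joint arm with a two-finger parallel gripper is mounted at the origin on the work surface. World frame = base frame: x ahead of the robot, y to its left, z up, the work surface at z = 0. Lengths are in m, angles in rad, forces in N, time in s.
With the tool pointing down it reaches from about 0.425 to 0.875 m from the base axis. Payload 4.7 kg.
Tool frame: the origin (TCP) lies midway between the tips of the shut fingers; the grasp point (between the pads) lies 19 mm behind it; z points along the fingers, x is the direction in which the jaws open and shut, and the axes are right-handed (so a half turn about z gives the same grasp; the last joint's range is limited). The gripper opens to 87 mm and grips with 3 to 60 N. Pads are 19 mm wide; open, the fingers measure 117 mm over their backs; the gripper's body (75 mm by 190 mm) begins 51 mm behind the grasp point.
Start: joints at [1.211, 0.321, -0.07, 1.45, 0.023, 1.371, -0.057], TCP at [0.237, -0.605, 0.19] pointing down, gripper open.
Joint ranges: [-2.86, 2.86], [-0.3, 2.09], [-1.38, 1.24], [0.06, 2.45], [-1.56, 4.7], [0.09, 2.05], [-2.69, 2.69]. Speed limits (rad/s): [2.57, 2.57, 3.14, 3.14, 3.14, 3.14, 3.14].

## Interface

Orientations are given as a rotation vector (axis times angle).
In Python, from bench import get_state, eyes, ticket gives the robot as it stands.
- The arm moves only by the tool carry_out, never from a script. Its argument "motion" is a list of rows, each a list of 2 entries, a list of its own where there are three numbers: the shift along the world's x, y, z in m, then the turn about the world's z in rad. A call has 1 to 20 rows; each row is the pose to reach, as a shift and turn from the pose commanded when the call began; what a row does not reach only later rows make up. A row lasts 1/10 s, in which the tool goes at most 50 mm and 8.59 degrees, less where a joint would pass 70% of its speed; a pose out of reach is approached as far as the arm can. A call with a gripper value outside its range is refused whole. "grip" is the gripper command: -1 is fully open, 1 is shut, values between are in proportion, set as the call begins (left out, the last holds). The fingers move at their own pace and stop on an object; "squeeze" is the grip in N (left out, the last holds). Time passes only in rows, so rows that repeat a pose let the fingers close. It gives the time, the measured TCP pose, the force and the opening at its end, in the units of the state.
- get_state(): the state, without advancing time (a new reading comes with each control period).
- eyes.get_image(name): name is "scene" or "side" or "wrist"; returns a dict with "pixels" (400x640x3 uint8, blue, green, red), "mtx" (3x3 intrinsics, pixels), "extrinsics" (4x4, takes a point from camera to world coordinates). Camera axes: x right, y down, z forward; pixel columns grow to the right and rows downward; lengths in m; the calibration is good to about 2 mm. A picture is of the moment at which its call begins. There is no depth.
- ticket.close_job(): hands the job in, once; it reports no verdict.
The state is a dict: "time": time; "joint_positions": joint angles; "qd": joint speeds; "joint_torque": joint torques, N m; "position": TCP position; "tool_rot": TCP orientation; "ft_force": force on the tool from outside, world axes, zero at the start; "torque": the same for the moment, N m; "grip_width": opening from 0.0 (shut) to 1.0 (fully open).
Only numpy, scipy, OpenCV 4.12 (cv2) and the standard library are available. Lean on these libraries where they do the work, as an engineer would, in place of code of your own. Each camera call takes 0.05 s, during which the arm holds its last target. There are 200 camera calls.

## Working session

There is one attempt and no reset: what is moved stays moved. The work goes in short steps, Python scripts to look and compute and a tool call to move; the robot and the scene stay as the last step left them, time stands still between calls to the robot, and variables do not carry over. Pictures are saved under pics/ and viewed, about 8 in all and at most 12, crops included, and the job is handed in when it is done.

Besides the shell and the picture viewer there is one more tool, called after "Call:" by a JSON object that holds its "fn" and its "kwargs", one argument or row to a line. carry_out: Moves the arm, as the interface text tells. Its arguments: {"type":"object","properties":{"motion":{"type":"array","items":{"type":"array"}},"grip":{"type":"number"},"squeeze":{"type":"number"}},"required":["motion"]}

```bash
mkdir -p pics; ls; cat > h.py <<'E'
import numpy as np, cv2
from bench import get_state, eyes, ticket
def grab(n,f=None):
    d=eyes.get_image(n); im=np.ascontiguousarray(d["pixels"]); 
    if f: cv2.imwrite("pics/"+f,im)
    return im,np.array(d["mtx"]),np.array(d["extrinsics"])
def ray(K,E,uv,z):
    d=E[:3,:3]@np.linalg.solve(K,[uv[0],uv[1],1]); o=E[:3,3]
    return o+d*(z-o[2])/d[2]
def proj(K,E,P):
    p=np.linalg.inv(E)@np.append(P,1); q=K@p[:3]; return q[:2]/q[2]
E
python3 - <<'E'
from h import *
np.set_printoptions(precision=4,suppress=True)
s=get_state(); print({k:s[k] for k in("time","position","tool_rot","ft_force","grip_width")})
ims=[]
for n in("scene","side","wrist"):
    im,K,T=grab(n); ims.append(im); np.savez(n+"0.npz",im=im,K=K,T=T); print(n,K.tolist(),T)
cv2.imwrite("pics/a.png",ims[0]);cv2.imwrite("pics/b.png",ims[1])
E
```

```text
pics
{'time': 0.0, 'position': array([ 0.2371, -0.6045,  0.1893]), 'tool_rot': array([-2.5947,  1.7693,  0.0026]), 'ft_force': array([-0.3095, -1.3362, -1.1412]), 'grip_width': 0.9985222263574731}
scene [[378.5821904446175, 0.0, 320.9645519652704], [0.0, 378.5821904446175, 191.99419173653374], [0.0, 0.0, 1.0]] [[ 0.2066  0.5473 -0.811   1.1908]
 [ 0.9782 -0.1332  0.1594 -0.1578]
 [-0.0208 -0.8263 -0.5629  0.5047]
 [ 0.      0.      0.      1.    ]]
side [[505.04368786477534, 0.0, 325.2711967524277], [0.0, 505.04368786477534, 203.3459849754637], [0.0, 0.0, 1.0]] [[ 0.9767 -0.1574  0.1462  0.4036]
 [-0.2146 -0.6824  0.6988 -0.7455]
 [-0.0102 -0.7139 -0.7002  0.8046]
 [ 0.      0.      0.      1.    ]]
wrist [[309.3626972034497, 0.0, 318.7001531386205], [0.0, 309.3626972034497, 202.44652363282532], [0.0, 0.0, 1.0]] [[ 0.365  -0.898  -0.2459  0.3038]
 [-0.931  -0.3521 -0.0961 -0.5791]
 [-0.0003  0.264  -0.9645  0.3832]
 [ 0.      0.      0.      1.    ]]
```

View pics/a.png

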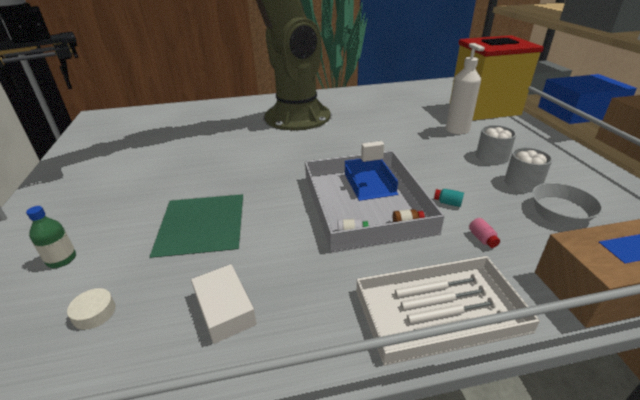

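View pics/b.png

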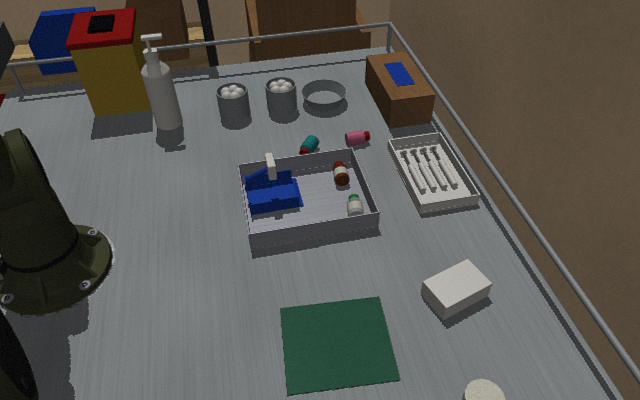

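Scene picture: the tray has the blue scoop at (370,178), with its white handle at (372,151). The mat is at (200,224). There are four vial-like things:
- Amber with a red cap, at (408,215).
- Green-capped clear, at (353,225).
- Turquoise, at (449,198), outside the tray.
- Pink, at (485,233), outside the tray.

The amber one in the far left corner fits the description. I'll confirm it in an enlarged crop.

```bash
python3 - <<'E'
from h import *
a=np.load("scene0.npz")["im"][135:250,295:445]; b=np.load("side0.npz")["im"][140:255,232:382]
o=np.vstack([cv2.resize(x,None,fx=2.6*2,fy=2.6*2,interpolation=cv2.INTER_CUBIC)for x in(a,b)])
o=np.vstack([cv2.resize(x,(390*1,299),interpolation=cv2.INTER_CUBIC) for x in (a,b)])
o=np.hstack([cv2.resize(x,(400,307),interpolation=cv2.INTER_CUBIC) for x in (a,b)])
cv2.imwrite("pics/c.png",cv2.resize(b,(750,575),interpolation=cv2.INTER_CUBIC))
# masks
for n in("scene","side"):
    d=np.load(n+"0.npz"); h=cv2.cvtColor(d["im"],cv2.COLOR_BGR2HSV); K,T=d["K"],d["T"]
    m=cv2.inRange(h,(60,90,30),(85,255,140))
    k,l,s,c=cv2.connectedComponentsWithStats(m); i=1+s[1:,4].argmax()
    cnt=cv2.findContours((l==i).astype(np.uint8),0,2)[0][0]
    q=cv2.approxPolyDP(cnt,8,True)[:,0]; P=np.array([ray(K,T,p,.003) for p in q]); print(n,"mat",q.tolist(),P.round(3)[:,:2].tolist(),P.mean(0))
E
```

```text
scene mat [[241, 196], [171, 201], [151, 256], [237, 247]] [[0.44, -0.201], [0.422, -0.36], [0.604, -0.377], [0.616, -0.215]] [ 0.52041956 -0.28798552  0.003     ]
side mat [[378, 297], [280, 309], [287, 394], [399, 379]] [[0.614, -0.217], [0.428, -0.202], [0.414, -0.367], [0.601, -0.383]] [ 0.51429758 -0.29211108  0.003     ]
```

View pics/c.png

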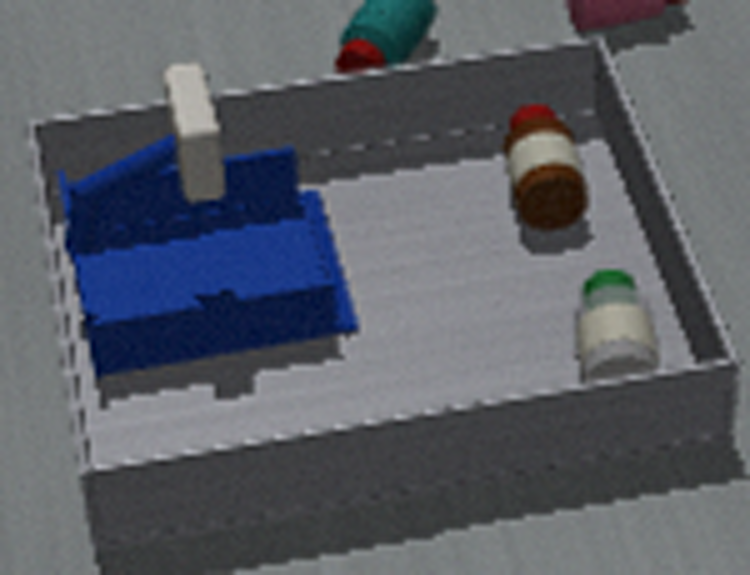

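The crop shows the amber vial with its red cap toward +y in the far left corner at crop (545,170), and the clear vial at (617,325). The handle's top face spans (165,68) to (218,135). Next I measure the tray, scoop and vial.

```bash
python3 - <<'E'
from h import *
np.set_printoptions(precision=4,suppress=True)
d=np.load("side0.npz");K,T=d["K"],d["T"]
f=lambda u,v,z:ray(K,T,(232+(u+.5)/5-.5,140+(v+.5)/5-.5),z)
R=np.array([f(*p,.049) for p in((32,122),(600,38),(737,362),(85,468))]);print("rim",R[:,:2],R.mean(0))
ax=R[1]+R[2]-R[0]-R[3]; ay=R[0]+R[1]-R[2]-R[3]; print("sizes",np.linalg.norm(ax)/2,np.linalg.norm(ay)/2,"yaw",np.arctan2(ax[1],ax[0]),np.arctan2(-ay[0],ay[1]))
H=np.array([f(*p,.114) for p in((165,68),(200,63),(218,130),(180,140))]);print("handle",H[:,:2],H.mean(0))
L=np.array([f(*p,.006) for p in((320,195),(355,330))]);print("lip",L,np.linalg.norm(L[0]-L[1]),np.arctan2(-(L[0]-L[1])[0],(L[0]-L[1])[1]))
# scene/side handle & vial masks
for n,roi in(("scene",(355,138,390,170)),("side",(258,145,282,185))):
    d=np.load(n+"0.npz");K,T=d["K"],d["T"];h=cv2.cvtColor(d["im"],cv2.COLOR_BGR2HSV)
    x0,y0,x1,y1=roi
    m=cv2.inRange(h,(0,0,125),(180,60,255))*0; m[y0:y1,x0:x1]=cv2.inRange(h,(0,0,140),(40,80,255))[y0:y1,x0:x1]
    ys,xs=np.nonzero(m); print(n,"handle box",xs.min(),xs.max(),ys.min(),ys.max(),len(xs),"mean at .094",ray(K,T,(xs.mean(),ys.mean()),.098))
for n,(x0,y0,x1,y1) in(("scene",(385,203,430,228)),("side",(325,155,355,192))):
    d=np.load(n+"0.npz");K,T=d["K"],d["T"];h=cv2.cvtColor(d["im"],cv2.COLOR_BGR2HSV)
    m=np.zeros(h.shape[:2],np.uint8); m[y0:y1,x0:x1]=(cv2.inRange(h,(0,60,25),(25,255,255))|cv2.inRange(h,(165,80,40),(180,255,255)))[y0:y1,x0:x1]
    hull=cv2.convexHull(cv2.findNonZero(m)); M=cv2.moments(hull); c=(M['m10']/M['m00'],M['m01']/M['m00'])
    print(n,"vial",c,cv2.boundingRect(hull),ray(K,T,c,.021), "axis",cv2.minAreaRect(hull))
E
```

```text
rim [[ 0.3915  0.182 ]
 [ 0.6645  0.1829]
 [ 0.6656 -0.042 ]
 [ 0.392  -0.0407]] [0.5284 0.0705 0.049 ]
sizes 0.2733429565415479 0.2238168189457213 yaw -0.0007687038572586459 0.0034394337204922496
handle [[0.4525 0.1257]
 [0.4679 0.1257]
 [0.4689 0.079 ]
 [0.4524 0.0762]] [0.4604 0.1016 0.114 ]
lip [[0.5196 0.1495 0.006 ]
 [0.5191 0.0559 0.006 ]] 0.09360045606337884 -0.005350614953275152
scene handle box 355 389 138 155 164 mean at .094 [0.4413 0.114  0.098 ]
side handle box 265 275 152 166 105 mean at .094 [0.4616 0.1221 0.098 ]
scene vial (407.62464018422565, 214.62061024755323) (393, 209, 32, 13) [0.6177 0.1365 0.021 ] axis ((408.2645263671875, 214.498291015625), (10.282029151916504, 31.605554580688477), 83.2901611328125)
side vial (340.22147651006713, 173.2718120805369) (332, 161, 17, 25) [0.6233 0.1275 0.021 ] axis ((340.2353210449219, 172.94119262695312), (25.223705291748047, 14.067066192626953), 75.96376037597656)
```

Call:
{"fn": "carry_out", "kwargs": {
  "motion": [
    [[0.213,0.355,0.03],0.6],
    [[0.213,0.355,0.03],0.6],
    [[0.213,0.355,0.03],0.6],
    [[0.213,0.355,0.03],0.6],
    [[0.213,0.355,0.03],0.6],
    [[0.213,0.355,0.03],0.6],
    [[0.213,0.355,0.03],0.6],
    [[0.213,0.355,0.03],0.6],
    [[0.213,0.355,0.03],0.6],
    [[0.224,0.707,0.03],1.197],
    [[0.224,0.707,0.03],1.197],
    [[0.224,0.707,0.03],1.197],
    [[0.224,0.707,0.03],1.197],
    [[0.224,0.707,0.03],1.197],
    [[0.224,0.707,0.03],1.197],
    [[0.224,0.707,0.03],1.197],
    [[0.224,0.707,0.03],1.197],
    [[0.224,0.707,0.03],1.197],
    [[0.224,0.707,0.03],1.197],
    [[0.224,0.707,0.03],1.197]
  ],
  "grip": -1
}}

```text
time: 2.15
position: [0.4615, 0.0998, 0.2202]
tool_rot: [3.141, -0.005, -0.001]
ft_force: [-0.5, 0.4, -0.1]
grip_width: 1.0
```

```bash
python3 - <<'E'
from h import *
np.set_printoptions(precision=4,suppress=True)
s=get_state();print(s["position"],s["tool_rot"],s["time"])
im,K,T=grab("wrist","d.png");np.savez("w1.npz",im=im,K=K,T=T);print(T)
for P in((.461,.102,.114),(.663,.1805,.049),(.521,.102,.006),(.62,.131,.021)):print(P,proj(K,T,P))
E
```

```text
[0.4615 0.0998 0.2202] [ 3.1412 -0.0054 -0.0007] 2.15
[[ 1.     -0.0035 -0.0011  0.4614]
 [-0.0036 -0.9641 -0.2655  0.1714]
 [-0.0001  0.2655 -0.9641  0.414 ]
 [ 0.      0.      0.      1.    ]]
(0.461, 0.102, 0.114) [318.6263 189.6212]
(0.663, 0.1805, 0.049) [497.3206 108.2019]
(0.521, 0.102, 0.006) [363.7414 171.1625]
(0.62, 0.131, 0.021) [444.8769 150.0524]
```

View pics/d.png

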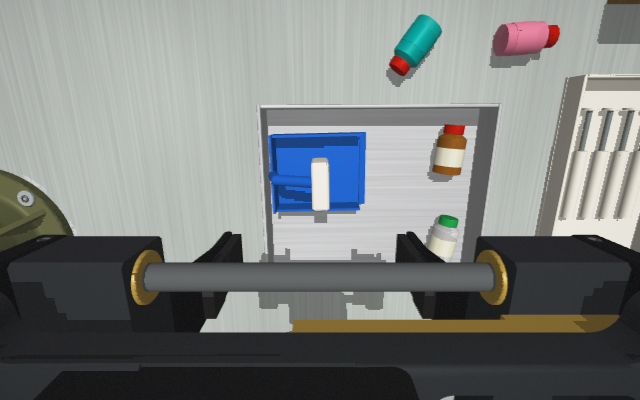

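Wrist view: the handle's white top is at about (320,187). The arm is a narrow bar about 12 mm wide at the handle's middle, spanning (272..312, 181), so I'll grip beside it. The amber vial is at (450,150) with its cap toward +y.

```bash
python3 - <<'E'
from h import *
np.set_printoptions(precision=4,suppress=True)
d=np.load("w1.npz");im,K,T=d["im"],d["K"],d["T"];h=cv2.cvtColor(im,cv2.COLOR_BGR2HSV)
def reg(m,box):
    x0,y0,x1,y1=box;z=np.zeros_like(m);z[y0:y1,x0:x1]=m[y0:y1,x0:x1];return cv2.convexHull(cv2.findNonZero(z))
print(im[186,300:340].tolist()[8:24],im[150:220,320].tolist()[::5])
b=cv2.inRange(h,(105,120,40),(125,255,255))
r=reg(b,(262,125,372,220));q=r[:,0];print("scoop",cv2.boundingRect(r),cv2.approxPolyDP(r,4,True)[:,0].tolist())
w=cv2.inRange(h,(0,0,215),(180,40,255));r=reg(w,(305,155,335,214));print("handletop",cv2.minAreaRect(r),cv2.approxPolyDP(r,2,True)[:,0].tolist())
bx=cv2.minAreaRect(r);P=np.array([ray(K,T,p,.114) for p in cv2.boxPoints(bx)]);print(P[:,:2],P.mean(0))
v=cv2.inRange(h,(0,110,50),(25,255,255))|cv2.inRange(h,(165,110,50),(180,255,255))
r=reg(v,(425,115,475,185));rc=cv2.minAreaRect(r);print("vial",rc,cv2.boundingRect(r),ray(K,T,rc[0],.021)); P=np.array([ray(K,T,p,.021) for p in cv2.boxPoints(rc)]);print(P[:,:2])
E
```

```text
[[147, 73, 26], [147, 72, 25], [150, 75, 28], [129, 106, 93], [191, 203, 208], [218, 228, 231], [228, 236, 238], [229, 237, 239], [228, 236, 239], [229, 237, 239], [228, 237, 239], [228, 237, 239], [229, 237, 239], [228, 237, 239], [228, 237, 239], [228, 237, 239]] [[212, 105, 40], [210, 103, 38], [161, 171, 176], [231, 239, 240], [230, 238, 240], [229, 238, 239], [229, 237, 239], [228, 236, 239], [229, 237, 239], [227, 236, 238], [227, 236, 238], [226, 235, 237], [171, 182, 187], [127, 127, 126]]
scoop (268, 132, 98, 82) [[365, 132], [359, 209], [273, 212], [268, 136]]
handletop ((319.9891662597656, 185.69680786132812), (47.00574493408203, 15.632888793945312), 87.95458984375) [[326, 209], [313, 208], [312, 163], [327, 163]]
[[0.454  0.1291]
 [0.4692 0.1295]
 [0.4711 0.082 ]
 [0.4552 0.0814]] [0.4624 0.1055 0.114 ]
vial ((450.2115478515625, 148.94232177734375), (27.848491668701172, 51.57854080200195), 11.309932708740234) (433, 124, 34, 51) [0.6266 0.1324 0.021 ]
[[0.6057 0.1038]
 [0.6123 0.1665]
 [0.6466 0.1598]
 [0.6415 0.0966]]
```

Call:
{"fn": "carry_out", "kwargs": {
  "motion": [
    [[0.0,-0.013,-0.02],0],
    [[0.0,-0.013,-0.05],0],
    [[0.0,-0.013,-0.075],0],
    [[0.0,-0.013,-0.095],0],
    [[0.0,-0.013,-0.105],0],
    [[0.0,-0.013,-0.115],0],
    [[0.0,-0.013,-0.12],0],
    [[0.0,-0.013,-0.125],0],
    [[0.0,-0.013,-0.13],0],
    [[0.0,-0.013,-0.134],0],
    [[0.0,-0.013,-0.138],0],
    [[0.0,-0.013,-0.138],0],
    [[0.0,-0.013,-0.138],0]
  ]
}}

```text
time: 3.5
position: [0.4614, 0.0889, 0.0825]
tool_rot: [3.142, 0.0, 0.0]
ft_force: [0.8, -0.3, -0.3]
grip_width: 1.005
```

```bash
python3 - <<'E'
from h import *
s=get_state();print(s["position"],s["tool_rot"],s["ft_force"])
im,K,T=grab("side");cv2.imwrite("pics/e.png",cv2.resize(im[110:240,220:390],None,fx=4.4,fy=4.4,interpolation=cv2.INTER_CUBIC))
E
```

```text
[0.46138862 0.08893234 0.08254534] [3.14157006e+00 2.37139380e-04 2.54081267e-04] [ 0.75546952 -0.27614875 -0.28564825]
```

View pics/e.png

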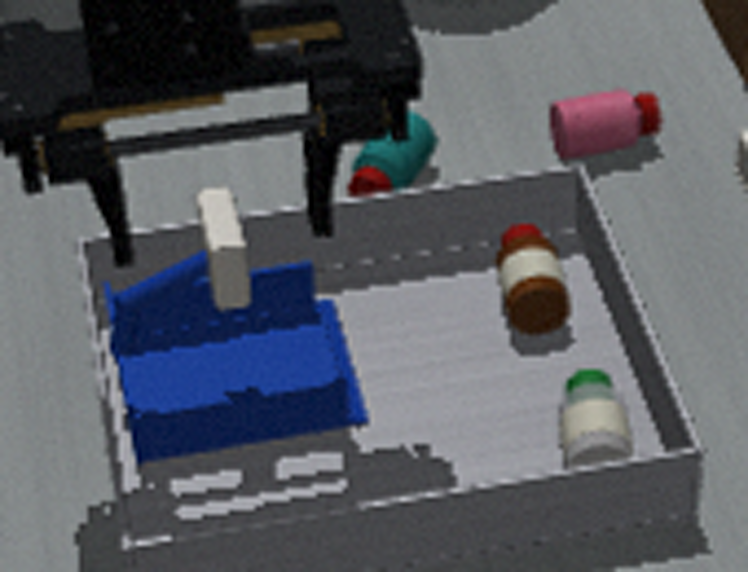

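The fingers straddle the handle: tips at (123,260) and (322,232), handle at (225,250). I'll shift slightly clear of the arm and close.

Call:
{"fn": "carry_out", "kwargs": {
  "motion": [
    [[0.0,-0.0015,0.0],0],
    [[0.0,-0.0015,0.0],0]
  ]
}}

```text
time: 3.75
position: [0.4615, 0.0871, 0.0827]
tool_rot: [3.141, -0.0, 0.001]
ft_force: [-0.2, -0.2, 0.6]
grip_width: 1.001
```

Call:
{"fn": "carry_out", "kwargs": {
  "motion": [
    [[0,0,0],0],
    [[0,0,0],0],
    [[0,0,0],0],
    [[0,0,0],0],
    [[0,0,0],0],
    [[0,0,0],0],
    [[0,0,0],0],
    [[0,0,0],0],
    [[0,0,0],0],
    [[0,0,0],0]
  ],
  "grip": 1,
  "squeeze": 35
}}

```text
time: 4.75
position: [0.4613, 0.0874, 0.0825]
tool_rot: [3.142, 0.0, 0.0]
ft_force: [0.6, -0.2, -0.3]
grip_width: 0.17
```

```bash
python3 - <<'E'
from h import *
np.set_printoptions(precision=4,suppress=True)
s=get_state();print(s["position"],s["grip_width"]*87,s["ft_force"])
im,K,T=grab("wrist","w2.png");h=cv2.cvtColor(im,cv2.COLOR_BGR2HSV);b=cv2.inRange(h,(105,120,40),(125,255,255))
cv2.imwrite("pics/w2.png",im)
E
```

```text
[0.4613 0.0874 0.0825] 14.7735370405377 [ 0.6031 -0.1612 -0.2937]
```

View pics/w2.png

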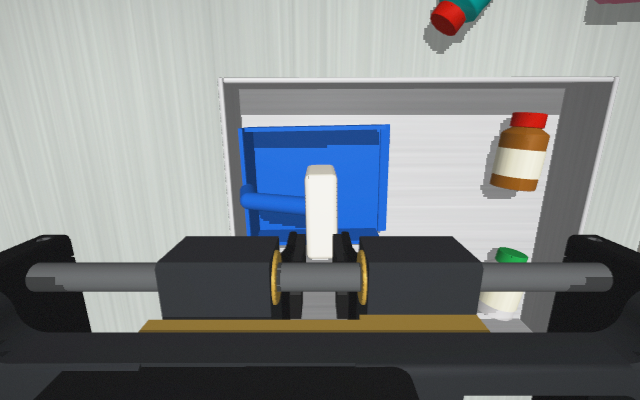

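```bash
python3 - <<'E'
from h import *
np.set_printoptions(precision=4,suppress=True)
im,K,T=grab("wrist")
print("col 340",[ (v,im[v,340].tolist()) for v in range(74,135,2)])
for n,p,z in(("scoop left outer top",(320,127),.036),("wall foot",(320,114.5),.004),("rim inner",(320,86),.049),("rim outer",(320,78),.049),
 ("lipL",(389,125),.006),("lipR",(384,235),.006),("far foot top",(566,115),.004),("far rim out",(615,78),.049),("handle top",(321,176),.114),("handle far left",(306,176),.114),("h r",(337,176),.114)):print(n,ray(K,T,p,z))
h=cv2.cvtColor(im,cv2.COLOR_BGR2HSV);v=cv2.inRange(h,(0,110,50),(25,255,255))|cv2.inRange(h,(165,110,50),(180,255,255))
v[:105]=0;v[200:]=0;v[:,:485]=0;v[:,560:]=0
r=cv2.minAreaRect(cv2.convexHull(cv2.findNonZero(v)));print(r,ray(K,T,r[0],.021))
E
```

```text
col 340 [(74, [205, 210, 204]), (76, [205, 211, 204]), (78, [229, 228, 228]), (80, [221, 220, 221]), (82, [162, 161, 161]), (84, [100, 99, 99]), (86, [100, 100, 99]), (88, [101, 101, 100]), (90, [143, 140, 142]), (92, [143, 143, 142]), (94, [141, 140, 140]), (96, [144, 142, 142]), (98, [146, 144, 144]), (100, [146, 144, 143]), (102, [142, 142, 142]), (104, [143, 142, 142]), (106, [143, 142, 142]), (108, [139, 138, 139]), (110, [142, 140, 140]), (112, [144, 141, 141]), (114, [149, 148, 148]), (116, [225, 224, 224]), (118, [226, 225, 226]), (120, [224, 223, 222]), (122, [225, 225, 225]), (124, [227, 225, 225]), (126, [215, 109, 42]), (128, [225, 117, 43]), (130, [164, 83, 35]), (132, [141, 73, 31]), (134, [140, 72, 28])]
scoop left outer top [0.4619 0.1519 0.036 ]
wall foot [0.4621 0.1612 0.004 ]
rim inner [0.4618 0.1798 0.049 ]
rim outer [0.4618 0.1849 0.049 ]
lipL [0.5206 0.1526 0.006 ]
lipR [0.5219 0.053  0.006 ]
far foot top [0.6705 0.1608 0.004 ]
far rim out [0.6643 0.1849 0.049 ]
handle top [0.4621 0.1288 0.114 ]
handle far left [0.4542 0.1288 0.114 ]
h r [0.4706 0.1288 0.114 ]
((521.709228515625, 149.97938537597656), (47.47123336791992, 81.55655670166016), 12.804266929626465) [0.627  0.1331 0.021 ]
```

Call:
{"fn": "carry_out", "kwargs": {
  "motion": [
    [[0.0,0.006,0],0],
    [[0.0,0.012,0],0],
    [[0.0,0.018,0],0],
    [[0.0,0.023,0],0],
    [[0.01,0.023,0],0],
    [[0.02,0.023,0],0],
    [[0.03,0.023,0],0],
    [[0.04,0.023,0],0],
    [[0.05,0.023,0],0],
    [[0.06,0.023,0],0],
    [[0.07,0.023,0],0],
    [[0.075,0.023,0],0],
    [[0.08,0.023,0],0],
    [[0.08,0.023,0],0]
  ]
}}

```text
time: 6.25
position: [0.5418, 0.1104, 0.0825]
tool_rot: [-3.141, 0.0, -0.0]
ft_force: [0.5, -0.4, 0.9]
grip_width: 0.002
```

```bash
python3 - <<'E'
from h import *
np.set_printoptions(precision=4,suppress=True)
s=get_state();print(s["position"],s["grip_width"]*87,s["ft_force"])
im,K,T=grab("wrist","w3.png")
E
```

```text
[0.5418 0.1104 0.0825] 0.1631963237918599 [ 0.5184 -0.3644  0.8545]
```

View pics/w3.png

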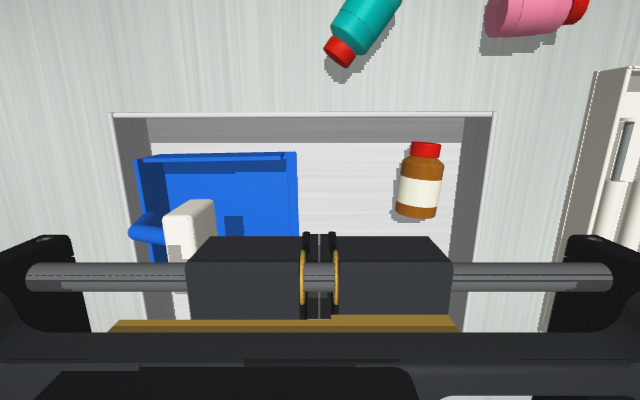

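The gripper reads shut: it slipped off the handle end, which is now at (190,230), left of the fingers. I'll triangulate the handle's true height and y before regrasping.

```bash
python3 - <<'E'
from h import *
np.set_printoptions(precision=4,suppress=True)
S=np.load("side0.npz");W=np.load("w1.npz");C=np.load("scene0.npz")
for n,P in(("tipmid at e",(.4614,.0889,.0825)),):
    print(n,(proj(S["K"],S["T"],P)-[220,110])*4.4)
def f(d,uv):
    return d["T"][:3,3],d["T"][:3,:3]@np.linalg.solve(d["K"],[*uv,1])
def tri(L):
    A=np.zeros((3,3));b=np.zeros(3)
    for o,d in L:
        d=d/np.linalg.norm(d);M=np.eye(3)-np.outer(d,d);A+=M;b+=M@o
    x=np.linalg.solve(A,b);return x,[np.linalg.norm((np.eye(3)-np.outer(d,d)/(d@d))@(x-o)) for o,d in L]
s=lambda u,v:f(S,(232+u/5,140+v/5)); w=lambda u,v:f(W,(u,v))
print("top -y mid",tri([s(199,134),w(320,209)])); print("top +y mid",tri([s(183,66),w(320,163)]))
print("lip left",tri([s(320,195),w(365,132)]),"lip right",tri([s(355,330),w(360,209)]))
h=cv2.cvtColor(C["im"],cv2.COLOR_BGR2HSV)
print(C["im"][140:164,372].tolist())
for z in(.114,.104,.09):print(z,proj(C["K"],C["T"],(.4615,.1035,z)))
print("wrist tip proj at w2 needed")
E
```

```text
tipmid at e [229.9242 283.1612]
top -y mid (array([0.462 , 0.0809, 0.1105]), [np.float64(0.0003374800600750211), np.float64(0.00033748006007516135)])
top +y mid (array([0.4619, 0.1281, 0.1105]), [np.float64(0.0005826445977539775), np.float64(0.0005826445977539738)])
lip left (array([0.5212, 0.1527, 0.0018]), [np.float64(0.0002970725474649597), np.float64(0.0002970725474649071)]) lip right (array([0.5182, 0.0506, 0.0098]), [np.float64(0.0009808219156456294), np.float64(0.0009808219156456491)])
[[158, 161, 157], [157, 161, 162], [178, 185, 188], [192, 201, 206], [196, 206, 211], [176, 187, 193], [148, 155, 161], [119, 127, 130], [117, 121, 128], [117, 125, 128], [117, 124, 128], [118, 125, 127], [117, 124, 127], [118, 124, 129], [117, 124, 127], [120, 126, 129], [116, 124, 127], [115, 121, 124], [116, 122, 127], [110, 115, 115], [100, 82, 77], [95, 50, 33], [95, 48, 24], [94, 46, 23]]
0.114 [371.1159 142.6881]
0.104 [370.8788 146.6541]
0.09 [370.5519 152.12  ]
wrist tip proj at w2 needed
```

```bash
python3 - <<'E'
from h import *
np.set_printoptions(precision=4,suppress=True)
im,K,T=grab("wrist")
for n,p,z in(("lipL",(297,152),.006),("leftwall",(210,155),.036),("h top near-left",(165,213),.111),("h top far",(197,202),.111),("h top far2",(215,205),.111),("rim inner",(320,118),.049),("farrim",(494,113),.049),("lip lower",(299,234),.006)):print(n,ray(K,T,p,z))
im,K,T=grab("side");cv2.imwrite("pics/f.png",cv2.resize(im[110:240,220:390],None,fx=4.4,fy=4.4,interpolation=cv2.INTER_CUBIC))
E
```

```text
lipL [0.5221 0.1531 0.006 ]
leftwall [0.4569 0.154  0.036 ]
h top near-left [0.4549 0.1304 0.111 ]
h top far [0.4735 0.1368 0.111 ]
h top far2 [0.4833 0.1351 0.111 ]
rim inner [0.5418 0.1816 0.049 ]
farrim [0.6646 0.185  0.049 ]
lip lower [0.5225 0.0772 0.006 ]
```

View pics/f.png

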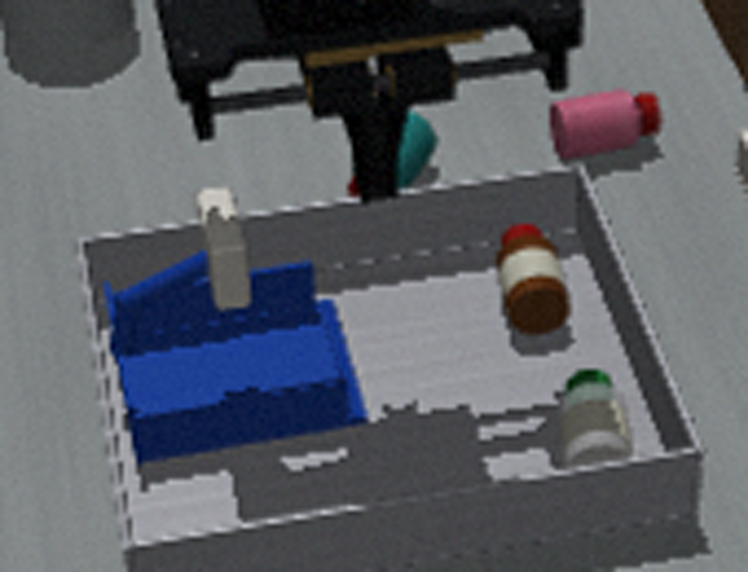

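The scoop hasn't moved at all, and the shut fingertips at crop (378,200) sit higher than the reported TCP projects. I'll triangulate the real tip from the scene and side views.

```bash
python3 - <<'E'
from h import *
np.set_printoptions(precision=4,suppress=True)
s=get_state();P=s["position"];print(P,s["tool_rot"],s["joint_positions"])
L=[]
for n in("side","scene"):
    im,K,T=grab(n);p=proj(K,T,P);g=im.max(2);print(n,"tcp proj",p)
    x,y=p.astype(int)
    for v in range(y-18,y+6):
        c=[u for u in range(x-14,x+15) if g[v,u]<60]; print(v,(c[0],c[-1],len(c)) if c else None,end=' ')
    print()
    if n=="scene":cv2.imwrite("pics/g.png",cv2.resize(im[y-60:y+40,x-65:x+65],None,fx=5.5,fy=5.5,interpolation=cv2.INTER_CUBIC));print(x,y)
E
```

```text
[0.541  0.1104 0.0825] [ 3.1413  0.0004 -0.0003] [ 0.4458  0.2848 -0.7952  1.8064  0.2225  1.1428 -0.4223]
side tcp proj [306.3655 162.8253]
144 (300, 317, 14) 145 (300, 316, 13) 146 (300, 316, 14) 147 (300, 316, 14) 148 (300, 315, 15) 149 (300, 314, 15) 150 (300, 314, 14) 151 (300, 313, 14) 152 (300, 310, 11) 153 (300, 309, 10) 154 (302, 310, 9) 155 (302, 309, 6) 156 (302, 303, 2) 157 None 158 None 159 None 160 None 161 None 162 None 163 None 164 None 165 None 166 None 167 None 
scene tcp proj [385.1301 172.0806]
154 (381, 393, 13) 155 (381, 393, 13) 156 (381, 393, 13) 157 (381, 393, 13) 158 (382, 393, 12) 159 (383, 393, 11) 160 (383, 392, 10) 161 (384, 385, 2) 162 None 163 None 164 None 165 None 166 None 167 None 168 None 169 None 170 None 171 None 172 None 173 None 174 None 175 None 176 None 177 None 
385 172
```

View pics/g.png

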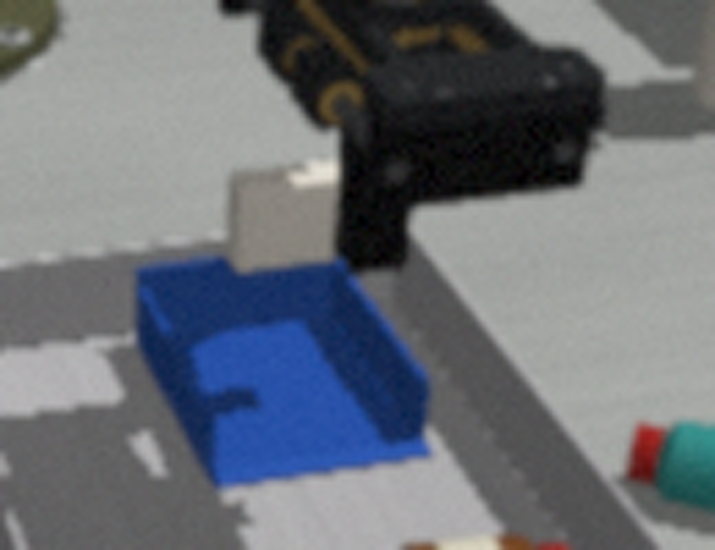

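```bash
python3 - <<'E'
from h import *
S=np.load("side0.npz");C=np.load("scene0.npz")
A=[];b=[]
for d,uv in((S,(305.8,155)),(C,(387.5,161))):
    M=d["K"]@np.linalg.inv(d["T"])[:3]
    for i in(0,1): r=uv[i]*M[2]-M[i]; A.append(r[:3]);b.append(-r[3])
x,res,*_=np.linalg.lstsq(np.array(A),np.array(b),rcond=None);print(x,x-get_state()["position"],res)
for d in(S,C):print(proj(d["K"],d["T"],x))
E
```

```text
[0.54027191 0.1120643  0.10586587] [-0.0007768   0.00174326  0.02330065] [2.45024067]
[305.51967102 154.19578847]
[386.58998099 162.27967013]
```

The tips sit about 23 mm above the reported TCP, with x and y fine. The first grasp therefore held only the rounded top edge. I'll regrasp about 22 mm lower.

Call:
{"fn": "carry_out", "kwargs": {
  "motion": [
    [[0,0,0.03],0],
    [[0,0,0.05],0],
    [[0,0,0.05],0],
    [[-0.04,-0.012,0.05],0],
    [[-0.079,-0.023,0.05],0],
    [[-0.079,-0.023,0.05],0],
    [[-0.079,-0.023,0.05],0],
    [[-0.079,-0.023,0.05],0],
    [[-0.079,-0.023,0.05],0]
  ],
  "grip": -1
}}

```text
time: 7.4
position: [0.4631, 0.0878, 0.1325]
tool_rot: [-3.14, -0.001, -0.0]
ft_force: [0.6, 0.4, 0.3]
grip_width: 0.742
```

Call:
{"fn": "carry_out", "kwargs": {
  "motion": [
    [[0,0,-0.02],0],
    [[0,0,-0.04],0],
    [[0,0,-0.05],0],
    [[0,0,-0.056],0],
    [[0,0,-0.062],0],
    [[0,0,-0.068],0],
    [[0,0,-0.072],0],
    [[0,0,-0.072],0],
    [[0,0,-0.072],0]
  ]
}}

```text
time: 8.3
position: [0.4626, 0.0874, 0.0607]
tool_rot: [3.142, -0.0, 0.001]
ft_force: [0.2, -0.2, -0.0]
grip_width: 0.998
```

Call:
{"fn": "carry_out", "kwargs": {
  "motion": [
    [[0,0,0],0],
    [[0,0,0],0],
    [[0,0,0],0],
    [[0,0,0],0],
    [[0,0,0],0],
    [[0,0,0],0],
    [[0,0,0],0],
    [[0,0,0],0],
    [[0,0,0],0],
    [[0,0,0],0],
    [[0,0,0],0],
    [[0,0,0],0]
  ],
  "grip": 1,
  "squeeze": 35
}}

```text
time: 9.5
position: [0.4624, 0.0874, 0.0605]
tool_rot: [3.142, 0.0, 0.0]
ft_force: [0.5, 0.5, -0.5]
grip_width: 0.203
```

The opening is 17.7 mm, which matches the 18 mm block. Now slide over and forward, stopping short of the vial.

Call:
{"fn": "carry_out", "kwargs": {
  "motion": [
    [[0.0,0.006,0],0],
    [[0.0,0.012,0],0],
    [[0.0,0.018,0],0],
    [[0.0,0.023,0],0],
    [[0.01,0.023,0],0],
    [[0.02,0.023,0],0],
    [[0.03,0.023,0],0],
    [[0.04,0.023,0],0],
    [[0.05,0.023,0],0],
    [[0.06,0.023,0],0],
    [[0.07,0.023,0],0],
    [[0.075,0.023,0],0],
    [[0.08,0.023,0],0],
    [[0.08,0.023,0],0]
  ]
}}

```text
time: 10.9
position: [0.5434, 0.1104, 0.0605]
tool_rot: [-3.141, 0.0, -0.002]
ft_force: [1.0, -0.1, 1.9]
grip_width: 0.201
```

```bash
python3 - <<'E'
from h import *
np.set_printoptions(precision=4,suppress=True)
s=get_state();print(s["position"],s["tool_rot"],s["grip_width"]*87,s["ft_force"])
im,K,T=grab("wrist","w4.png")
E
```

```text
[0.5434 0.1104 0.0605] [-3.1411  0.0002 -0.0022] 17.47728756608978 [ 1.0082 -0.0948  1.9106]
```

View pics/w4.png

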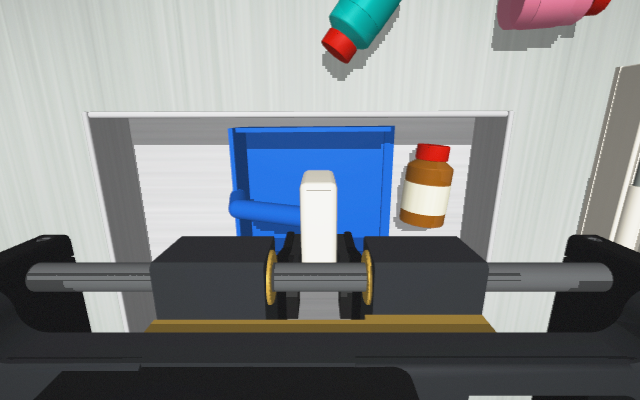

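The scoop came along: its lip is at u≈394, just short of the vial at (427,185), and the vial lies within the scoop's width. Now the slow push.

Call:
{"fn": "carry_out", "kwargs": {
  "motion": [
    [[0.003,0,0],0],
    [[0.006,0,0],0],
    [[0.009,0,0],0],
    [[0.012,0,0],0],
    [[0.015,0,0],0],
    [[0.018,0,0],0],
    [[0.021,0,0],0],
    [[0.024,0,0],0],
    [[0.027,0,0],0],
    [[0.03,0,0],0],
    [[0.033,0,0],0],
    [[0.036,0,0],0],
    [[0.039,0,0],0],
    [[0.042,0,0],0],
    [[0.045,0,0],0],
    [[0.048,0,0],0],
    [[0.05,0,0],0],
    [[0.052,0,0],0],
    [[0.053,0,0],0],
    [[0.053,0,0],0]
  ]
}}

```text
time: 12.95
position: [0.5957, 0.1104, 0.0605]
tool_rot: [-3.141, -0.0, -0.001]
ft_force: [-0.9, 0.7, 3.7]
grip_width: 0.205
```

```bash
cat > m.py <<'E'
from h import *
np.set_printoptions(precision=4,suppress=True)
s=get_state();print(s["position"],s["tool_rot"],s["grip_width"]*87,s["ft_force"],s["time"])
for n in("wrist","side"):
    im,K,T=grab(n);h=cv2.cvtColor(im,cv2.COLOR_BGR2HSV);np.savez(n+"_l.npz",im=im,K=K,T=T)
    v=cv2.inRange(h,(0,100,40),(25,255,255))|cv2.inRange(h,(165,110,50),(180,255,255))
    z=np.zeros_like(v);c=proj(K,T,(*(s["position"][:2]+[.045,.018]),s["position"][2]-.035)).astype(int);print("seek",c)
    a=60 if n=="wrist" else 25;y0,y1,x0,x1=max(c[1]-a,0),c[1]+a,max(c[0]-a,0),c[0]+a
    z[y0:y1,x0:x1]=v[y0:y1,x0:x1]
    p=cv2.findNonZero(z)
    if p is None: print(n,"none");continue
    r=cv2.minAreaRect(cv2.convexHull(p));print(n,r,cv2.boundingRect(p),len(p),ray(K,T,r[0],s["position"][2]-.0395),np.r_[s["position"]])
E
python3 m.py
```

```text
[0.5957 0.1104 0.0605] [-3.1415 -0.     -0.001 ] 17.82954812333665 [-0.8602  0.6914  3.7282] 12.95
seek [378 190]
wrist ((388.2440185546875, 186.94677734375), (44.888484954833984, 84.50666046142578), 1.7357045412063599) (365, 145, 47, 85) 2132 [0.649  0.1301 0.021 ] [0.5957 0.1104 0.0605]
seek [347 170]
side ((347.4936218261719, 164.3815155029297), (36.96734619140625, 13.593811988830566), 70.97439575195312) (342, 145, 17, 37) 189 [0.6479 0.1551 0.021 ] [0.5957 0.1104 0.0605]
```

Call:
{"fn": "carry_out", "kwargs": {
  "motion": [
    [[0.001,0,0],0],
    [[0.002,0,0],0],
    [[0.003,0,0],0],
    [[0.004,0,0],0],
    [[0.005,0,0],0],
    [[0.006,0,0],0],
    [[0.007,0,0],0],
    [[0.0075,0,0],0],
    [[0.0075,0,0],0]
  ]
}}

```text
time: 13.95
position: [0.603, 0.1104, 0.0606]
tool_rot: [3.142, -0.0, 0.0]
ft_force: [-1.2, 0.4, 5.3]
grip_width: 0.205
```

```bash
python3 m.py
```

```text
[0.603  0.1104 0.0606] [ 3.1416 -0.      0.0003] 17.80488503278935 [-1.2118  0.4321  5.2555] 13.95
seek [378 190]
wrist ((329.5, 185.0), (80.0, 23.0), 90.0) (318, 145, 24, 81) 625 [0.6109 0.1317 0.0211] [0.603  0.1104 0.0606]
seek [350 170]
side ((334.7907409667969, 162.8666229248047), (18.648855209350586, 43.062381744384766), 16.99082374572754) (325, 145, 26, 39) 156 [0.6195 0.1675 0.0211] [0.603  0.1104 0.0606]
```

Call:
{"fn": "carry_out", "kwargs": {
  "motion": [
    [[-0.001,0,0],0],
    [[-0.002,0,0],0],
    [[-0.002,0,0],0],
    [[-0.002,0,0],0],
    [[-0.002,0,0],0]
  ]
}}

```text
time: 14.55
position: [0.6012, 0.1101, 0.0606]
tool_rot: [3.141, -0.0, 0.001]
ft_force: [1.3, 0.3, 3.0]
grip_width: 0.206
```

```bash
python3 m.py; python3 -c "
from h import *
a=np.load('wrist_l.npz')['im'][110:260,220:520];b=np.load('side_l.npz')['im'][110:230,250:390]
cv2.imwrite('pics/i.png',np.vstack([cv2.resize(a,(600,300)),cv2.resize(b,(350,300),interpolation=cv2.INTER_CUBIC)[:, :].repeat(1,0) if 0 else cv2.copyMakeBorder(cv2.resize(b,(350,300),interpolation=cv2.INTER_CUBIC),0,0,0,250,0)]))"
```

```text
[0.6012 0.1101 0.0606] [ 3.1414 -0.0003  0.0011] 17.953875588588176 [1.3331 0.3392 2.9891] 14.55
seek [378 190]
wrist ((328.5, 184.5), (79.0, 21.0), 90.0) (318, 145, 22, 80) 529 [0.6083 0.1318 0.0211] [0.6012 0.1101 0.0606]
seek [349 170]
side ((334.1000061035156, 162.6999969482422), (18.97366714477539, 43.639434814453125), 18.434947967529297) (324, 145, 27, 39) 159 [0.618  0.1685 0.0211] [0.6012 0.1101 0.0606]
```

View pics/i.png

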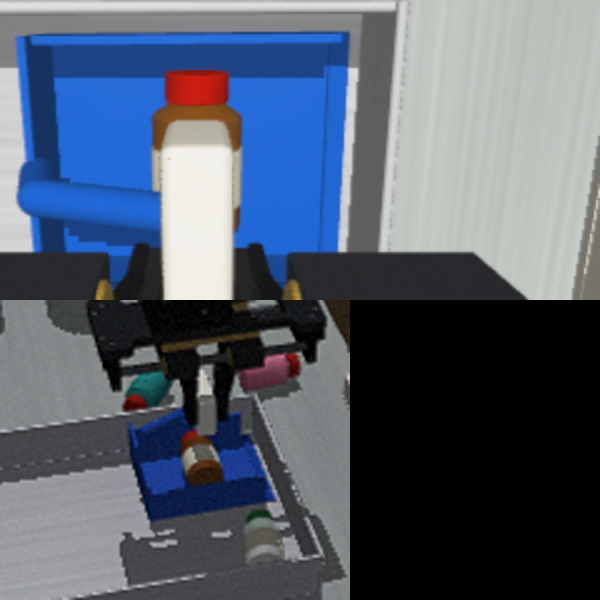

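The vial lies in the scoop under the handle (upper panel, about (197,150)). Lift gently.

Call:
{"fn": "carry_out", "kwargs": {
  "motion": [
    [[0,0,0.001],0],
    [[0,0,0.003],0],
    [[0,0,0.006],0],
    [[0,0,0.01],0],
    [[0,0,0.015],0],
    [[0,0,0.02],0],
    [[0,0,0.025],0],
    [[0,0,0.03],0],
    [[0,0,0.035],0],
    [[0,0,0.04],0],
    [[0,0,0.045],0],
    [[0,0,0.05],0],
    [[0,0,0.055],0],
    [[0,0,0.06],0],
    [[0,0,0.065],0],
    [[0,0,0.07],0],
    [[0,0,0.074],0],
    [[0,0,0.077],0],
    [[0,0,0.079],0],
    [[0,0,0.08],0]
  ]
}}

```text
time: 16.65
position: [0.6009, 0.1103, 0.1406]
tool_rot: [3.142, -0.0, 0.0]
ft_force: [-0.7, -0.8, -1.9]
grip_width: 0.207
```

```bash
python3 m.py
```

```text
[0.6009 0.1103 0.1406] [ 3.1415 -0.      0.0003] 18.030411430481042 [-0.6592 -0.8455 -1.8551] 16.65
seek [378 190]
wrist ((333.3296203613281, 183.22576904296875), (82.06597900390625, 21.046823501586914), 73.0724868774414) (318, 145, 23, 81) 539 [0.6117 0.1331 0.1011] [0.6009 0.1103 0.1406]
seek [350 143]
side ((346.8000183105469, 142.89999389648438), (21.08590316772461, 46.26495361328125), 82.87498474121094) (325, 131, 45, 26) 367 [0.6399 0.1365 0.1011] [0.6009 0.1103 0.1406]
```

Call:
{"fn": "carry_out", "kwargs": {
  "motion": [
    [[0,-0.002,0],0],
    [[0,-0.006,0],0],
    [[-0.002,-0.012,0],0],
    [[-0.004,-0.02,0],0],
    [[-0.006,-0.03,0],0],
    [[-0.009,-0.042,0],0],
    [[-0.012,-0.056,0],0],
    [[-0.015,-0.07,0],0],
    [[-0.018,-0.084,0],0],
    [[-0.021,-0.098,0],0],
    [[-0.024,-0.112,0],0],
    [[-0.027,-0.126,0],0],
    [[-0.03,-0.14,0],0],
    [[-0.033,-0.154,0],0],
    [[-0.036,-0.168,0],0],
    [[-0.038,-0.18,0],0],
    [[-0.04,-0.19,0],0],
    [[-0.041,-0.197,0],0],
    [[-0.042,-0.202,0],0],
    [[-0.042,-0.204,0],0]
  ]
}}

```text
time: 18.75
position: [0.5588, -0.094, 0.1404]
tool_rot: [-3.142, 0.0, 0.0]
ft_force: [0.3, -0.7, -1.8]
grip_width: 0.204
```

Call:
{"fn": "carry_out", "kwargs": {
  "motion": [
    [[0,-0.002,0],0],
    [[0,-0.006,0],0],
    [[-0.002,-0.012,0],0],
    [[-0.004,-0.02,0],0],
    [[-0.006,-0.03,0],0],
    [[-0.009,-0.042,0],0],
    [[-0.012,-0.056,0],0],
    [[-0.015,-0.07,0],0],
    [[-0.018,-0.084,0],0],
    [[-0.021,-0.098,0],0],
    [[-0.024,-0.112,0],0],
    [[-0.027,-0.126,0],0],
    [[-0.03,-0.14,0],0],
    [[-0.033,-0.154,0],0],
    [[-0.036,-0.168,0],0],
    [[-0.038,-0.182,0],0],
    [[-0.04,-0.195,0],0],
    [[-0.041,-0.205,0],0],
    [[-0.042,-0.211,0],0],
    [[-0.042,-0.213,0],0]
  ]
}}

```text
time: 20.75
position: [0.5166, -0.3074, 0.1403]
tool_rot: [-3.141, 0.001, 0.0]
ft_force: [-0.5, 0.3, -2.7]
grip_width: 0.201
```

```bash
python3 m.py; python3 - <<'E'
from h import *
d=np.load("wrist_l.npz");im,K,T=d["im"],d["K"],d["T"];h=cv2.cvtColor(im,cv2.COLOR_BGR2HSV)
m=cv2.inRange(h,(60,90,30),(85,255,160));print("mat",cv2.boundingRect(cv2.findNonZero(m)))
cnt=max(cv2.findContours(m,0,2)[0],key=cv2.contourArea);q=cv2.approxPolyDP(cv2.convexHull(cnt),6,True)[:,0];print([(p.tolist(),ray(K,T,p,.003)[:2].round(4).tolist()) for p in q])
E
```

```text
[ 0.5166 -0.3074  0.1403] [-3.1415  0.0012  0.0001] 17.492281323289422 [-0.4574  0.3419 -2.6637] 20.75
seek [378 190]
wrist ((329.0, 185.0), (80.0, 22.0), 90.0) (318, 145, 23, 81) 583 [ 0.5242 -0.2861  0.1008] [ 0.5166 -0.3074  0.1403]
seek [363 302]
side ((343.5, 318.5), (15.0, 11.0), 90.0) (338, 311, 12, 16) 160 [ 0.5222 -0.309   0.1008] [ 0.5166 -0.3074  0.1403]
mat (232, 80, 187, 156)
[([233, 80], [0.4306, -0.1997]), ([418, 96], [0.6171, -0.215]), ([396, 235], [0.6046, -0.3656]), ([233, 126], [0.4272, -0.2444])]
```

The vial is unchanged in the wrist view, and the scoop centre is within a few mm of the mat's middle. Lower it.

Call:
{"fn": "carry_out", "kwargs": {
  "motion": [
    [[0,0,-0.002],0],
    [[0,0,-0.006],0],
    [[0,0,-0.012],0],
    [[0,0,-0.018],0],
    [[0,0,-0.024],0],
    [[0,0,-0.03],0],
    [[0,0,-0.036],0],
    [[0,0,-0.042],0],
    [[0,0,-0.048],0],
    [[0,0,-0.054],0],
    [[0,0,-0.06],0],
    [[0,0,-0.065],0],
    [[0,0,-0.069],0],
    [[0,0,-0.073],0],
    [[0,0,-0.076],0],
    [[0,0,-0.078],0],
    [[0,0,-0.079],0],
    [[0,0,-0.08],0],
    [[0,0,-0.081],0],
    [[0,0,-0.081],0]
  ]
}}

```text
time: 22.85
position: [0.517, -0.3067, 0.0596]
tool_rot: [3.141, 0.0, 0.001]
ft_force: [0.2, 0.5, -2.2]
grip_width: 0.202
```

Call:
{"fn": "carry_out", "kwargs": {
  "motion": [
    [[0,0,-0.0003],0],
    [[0,0,-0.0005],0],
    [[0,0,-0.0005],0]
  ]
}}

```text
time: 23.15
position: [0.517, -0.3068, 0.0596]
tool_rot: [3.141, -0.0, 0.001]
ft_force: [-1.3, 0.2, 2.8]
grip_width: 0.208
```

```bash
python3 m.py
```

```text
[ 0.517  -0.3068  0.0596] [ 3.1411 -0.      0.0007] 18.11626087567423 [-1.2586  0.2229  2.8307] 23.15
seek [378 190]
wrist ((329.0, 185.0), (80.0, 22.0), 90.0) (318, 145, 23, 81) 579 [ 0.5246 -0.2855  0.0201] [ 0.517  -0.3068  0.0596]
seek [362 328]
side ((345.0000305175781, 327.5), (12.001126289367676, 50.96368408203125), 9.462322235107422) (337, 303, 18, 50) 159 [ 0.534  -0.2774  0.0201] [ 0.517  -0.3068  0.0596]
```

The force reversed to +2.8 N, so the scoop stands on the mat. Release, then retreat straight up.

Call:
{"fn": "carry_out", "kwargs": {
  "motion": [
    [[0,0,0],0],
    [[0,0,0],0],
    [[0,0,0],0],
    [[0,0,0],0],
    [[0,0,0],0],
    [[0,0,0],0],
    [[0,0,0],0],
    [[0,0,0],0],
    [[0,0,0],0],
    [[0,0,0],0]
  ],
  "grip": -1
}}

```text
time: 24.25
position: [0.5168, -0.3067, 0.059]
tool_rot: [3.141, -0.0, 0.0]
ft_force: [-0.5, 0.3, -0.2]
grip_width: 0.975
```

Call:
{"fn": "carry_out", "kwargs": {
  "motion": [
    [[0,0,0.005],0],
    [[0,0,0.015],0],
    [[0,0,0.03],0],
    [[0,0,0.05],0],
    [[0,0,0.08],0],
    [[0,0,0.12],0],
    [[0,0,0.15],0],
    [[0,0,0.15],0],
    [[0,0,0.15],0],
    [[0,0,0.15],0],
    [[0,0,0.15],0]
  ]
}}

```text
time: 25.35
position: [0.5161, -0.3064, 0.2079]
tool_rot: [-3.14, -0.0, 0.003]
ft_force: [-0.3, 0.1, -0.1]
grip_width: 0.999
```

```bash
python3 - <<'E'
from h import *
s=get_state();print(s["position"],s["ft_force"],s["grip_width"],s["time"])
a,K,T=grab("wrist");c,_,_=grab("scene")
print("handle expected",proj(K,T,(.516,-.291,.113)))
cv2.imwrite("pics/k.png",np.vstack([cv2.resize(a[100:250,200:460],(520,300)),cv2.resize(c[150:270,110:318],(520,300),interpolation=cv2.INTER_CUBIC)]))
E
```

```text
[ 0.51609737 -0.30635301  0.20785308] [-0.30380808  0.09850355 -0.14741608] 0.9990626266756312 25.35
handle expected [319.18130135 178.94561693]
```

View pics/k.png

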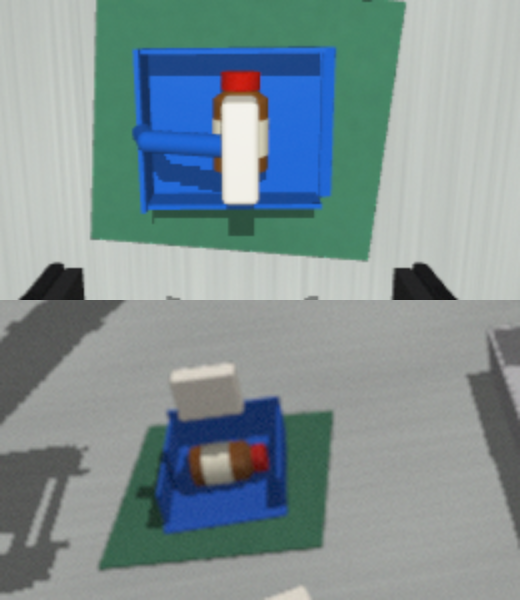

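The scoop stands on the mat with the vial inside it. The handle top is at wrist pixel (320,175) against (319,179) for the mat's middle. The gripper is clear, so I'm handing in.

```bash
python3 -c "
from bench import ticket;print(ticket.close_job())"
```

```text
the job is handed in; nothing more can be done
None
```

The amber vial is in the blue scoop, and the scoop stands released on the middle of the green mat. I handed the job in at about 25.4 s of the 51 s allowed; it reports no verdict.

- **What I did:** I pushed the scoop's lip into the far left corner until the vial rolled in. I then lifted the scoop level, carried it over and set it down. I let go only after the vertical wrist force went from about −2 N to +2.8 N, which showed it was standing.
- **First grasp failed:** the fingers slipped off the handle's top edge and the scoop did not move. Two camera views put the real fingertips about 23 mm above the reported TCP. I regrasped 22 mm lower, and the opening then read about 17.7 mm against the 18 mm block.
- **Last checks:** the final picture showed the scoop upright with the vial inside behind the lip, and the handle about 3 mm from the mat's middle as measured. The gripper was open about 0.15 m above its release height, with wrist force near zero.
- **What disagreed:** the TCP height mismatch was never explained, only worked around. The side camera's vial readings were off while the gripper partly hid it, so I relied on the wrist view there.

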